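# Pump up the vacuum base of an ointment slab

## Task

The ointment slab's vacuum base has lost its vacuum. With a fingertip push the red release lever round to its closed stop, then press the black plunger down and let it spring back, again and again, until the green indicator pin beside it stands fully out with its white foot showing. Grasp and lift nothing, do not touch the pin, leave the jars and other things where they stand, and finish clear with the plunger sprung back up.

Things in the scene. Friction and masses are not known exactly. Their poses are not given: they have to be found in the camera images.
- vacuum_base: grey plinth 200 x 310 x 28 mm (x, y, z) that cannot move, fixed to the worktop; origin at the centre of its underside, x to its back, y to its left. On it: left, a white ointment slab 130 x 150 mm, its top 36 mm up, with a jar; right, the pump with its black plunger, in an aluminium housing 54 mm high; the pin's dark collar, 40 mm high, stands behind and to the left of the plunger; front left of centre, the red lever
- plunger_top (a point): centre of the top of the plunger's black round cap, 44 mm across, 96 mm above the worktop when up; it moves straight down
- plunger (a joint): how far the plunger is pressed, m: 0 up, 0.028 at its bottom stop. A spring returns it (about 4 N at the top, 9 N at the bottom); with the ratchet that drives the pin and some damping a stroke takes about 8 to 16 N. Each full stroke raises the pin some 5 to 6 mm, part strokes less, and only strokes to the bottom bring it fully out; once the pin is fully out further strokes do nothing
- pin_top (a point): top centre of the indicator pin, 11 mm across, upright; 1 mm proud of its collar when the pin is in. It stays where it has risen to
- pin (a joint): how far the pin has risen, m: 0 in, about 0.022 fully out. The upper 18.5 mm are green; the white foot below comes into sight when it is fully out. Starts between 0 and 0.0065, so three to five full strokes are needed
- lever_tab (a point): on the axis of the lever's upright red finger tab, a round post 14 mm across, 45 mm long, from 36 to 81 mm above the worktop; the point is 65 mm above the worktop and 50 mm from the lever's pivot
- lever_pivot (a point): point on the lever's upright hinge axis, 65 mm above the worktop
- lever (a joint): opening angle of the red lever, rad: 0 closed, at its stop, with the arm pointing to the base's -y (its right) at a green dot; at 1.4 fully open, the tab swung toward the base's front (-x). Growing values turn clockwise seen from above. Starts at 0.8 to 1.2; stiff, takes 1 to 2 N at the tab and stays where it is left
- slab_jar: loose white jar with an ochre band, 53 mm across, 40 mm high, standing on the back left of the slab; origin at its underside. Leave it alone
- green_jar: loose white jar with a green band, 45 mm across, 34 mm high, to the right of the base; origin at its underside. Leave it alone
- weights: loose wooden weight box 72 x 120 x 36 mm, left of the base; origin at its underside. Leave it alone
- boat: loose white weighing boat 89 x 89 x 19 mm, front left; origin at its underside. Leave it alone
- dropper: loose brown dropper bottle 33 mm across, 102 mm high, back right; origin at its underside. Leave it alone

How it is judged (in metres and radians):
On the way, in this order (a step that is already met when the one before it is completed fails the run):
1. the release lever is pushed closed (value of joint lever below 0.12 rad), for 0.2 s.
2. the plunger is pumped until the pin is fully out (value of joint pin above 0.0195 m), for 0.2 s.
At the end, for the whole second after the job is handed in: The pin stands at least 19.5 mm out, the lever is within 0.12 rad of its closed stop and the plunger is up to within 3 mm (value of joint pin above 0.0195 m and value of joint lever below 0.12 rad and value of joint plunger below 0.003 m); the robot touches nothing.
It fails at once if the pump is worked while the release lever is still open (the pin has risen by more than 4 mm) (distance of pin_top from where it was at the start of the episode above 0.004 m and value of joint lever above 0.2 rad).
It fails at once if the robot pushes or pulls the pin (contact force between any of the arm, the fingers and pin above 1 N).
It fails at once if a jar or another loose thing is lifted or shifted by more than 15 mm (distance of any of slab_jar, green_jar, weights, boat, dropper from where it was at the start of the episode above 0.015 m).
It also fails if it takes over 51 s, if anything falls off the work surface, if the arm or the gripper's body presses on something with over 40 N, if the wrist force passes 120 N, or if a joint passes its speed limit or range.

## Robot

A 6-joint arm with a two-finger parallel gripper is mounted at the origin on a cart in front of the work surface, level with it; the furniture and walls round the work are solid. World frame = base frame: x ahead of the robot, y to its left, z up, the work surface at z = 0. Lengths are in mm, angles in rad, forces in N, time in s.
With the tool pointing down it reaches from about 350 to 875 mm from the base axis. Payload 4.2 kg.
Tool frame: the origin (TCP) lies at the very end of the fingers, on their centre line; the grasp point (between the pads) lies 19 mm behind it; z points along the fingers, y is the direction in which the jaws open and shut (so a half turn about z gives the same grasp; the last joint's range is limited). The gripper opens to 85 mm and grips with 20 to 120 N. Pads are 22 mm wide; open, the fingers measure 114 mm over their backs; the gripper's body (76 mm by 85 mm) begins 54 mm behind the grasp point. The pads swing forward as they close: fully open they stand 13 mm farther back than shut.
Start: joints at [1.465, 0.385, 0.008, 0, -1.194, -0.259], TCP at [222.944, 583.862, 231.312] pointing down, gripper open.
Joint ranges: [-3.14, 3.14], [-1.21, 2.06], [-1.07, 1.41], [-3.16, 2.05], [-2.99, -0.16], [-3.1, 3.1]. Speed limits (rad/s): [2.79, 2.79, 3.14, 3.14, 3.14, 3.14].

## Interface

Orientations are given as a unit quaternion [x, y, z, w].
In Python, from bench import telemetry, eyes, arm gives the robot as it stands. The module is installed in compiled form; this text tells all that it offers.
- The arm moves only by the tool move_arm, never from a script. Its argument "deltas" is text: rows parted by semicolons, each of 6 numbers parted by spaces: the shift along the tool's x, y, z in cm, then the turn, a rotation vector about the tool's x, y, z in rad. A call has 1 to 12 rows; each row shifts and turns the commanded pose from where the row before left it, along the tool's axes as they then stand; what a row does not reach is not made up. A row lasts 1/8 s, in which the tool goes at most 62.5 mm and 10.7 degrees, less where a joint would pass 70% of its speed; a pose out of reach is approached as far as the arm can. A call is refused whole if a number of a shift passes 6.25 or a number of a turn 0.188, either way. A call with a gripper value outside its range is refused whole. "grip" is the finger opening in cm, from 0 to 8.54, set as the call begins (left out, the last holds). The fingers move at their own pace and stop on an object; the grip force is fixed at half the most. Time passes only in rows, so rows that do not move let the fingers close. It gives the time, the measured TCP pose, the force and the opening at its end, in the units of the state.
- telemetry.read_state(): the state, without advancing time (a new reading comes with each control period).
- eyes.get_image(name): name is "side" or "top"; returns a dict with "pixels" (384x512x3 uint8, blue, green, red), "range_z" (384x512 float32, mm along the optical axis (not along the pixel's ray), 0 where there is no reading), "fx", "fy", "cx", "cy" (pixels), "dist_coeffs" ([k1, k2, p1, p2, k3] as OpenCV has them; the pictures are not rectified), "origin" and "orientation" of the camera in the world. Camera axes: x right, y up, looking along -z (the intrinsics and any distortion apply to the point x, -y, -z); pixel columns grow to the right and rows downward; lengths in mm; the calibration is good to about 2 mm. A picture is of the moment at which its call begins.
- arm.job_done(): hands the job in, once; it reports no verdict.
Trained networks look in a picture, given as the dict that the camera call returned (one of the last four; its "shot" number tells which), for a name from the list of things; names that differ only in an ending like _2 or _b are one class to them, and where a whole thing is asked for, a point or a joint stands for the part that bears it (a point fixed in the world has none). Each returns a list of dicts, best first, with "p" (0 to 1); they miss things now and then, are a little off and sometimes report something else, mostly with a low value. They report only what shows in the picture. A call takes as long as a camera call.
- eyes.boxes_of(picture, name): "point" ([x, y, z] in mm, in world coordinates, good to about 4 mm: the middle of the surface that is visible of it).
The state is a dict: "clock": time; "joints": joint angles; "joint_vel": joint speeds; "joint_efforts": joint torques, N m; "position": TCP position; "ee_rot": TCP orientation; "contact_force": force on the tool from outside, world axes, zero at the start; "wrist_torque": the same for the moment, N m; "gripper_width": finger opening in mm.
Only numpy, scipy, OpenCV 4.12 (cv2) and the standard library are available. Lean on these libraries where they do the work, as an engineer would, in place of code of your own. Each camera call takes 0.05 s, during which the arm holds its last target.

## Working session

There is one attempt and no reset: what is moved stays moved. The work goes in short steps, Python scripts to look and compute and a tool call to move; the robot and the scene stay as the last step left them, time stands still between calls to the robot, and variables do not carry over. Pictures are saved under pics/ and viewed, and the job is handed in when it is done.

Besides the shell and the picture viewer there is one more tool, called as name(argument=value, ...), one argument or row to a line, values as JSON. move_arm: Moves the arm, as the interface text tells. Its arguments: {"type":"object","properties":{"deltas":{"type":"string"},"grip":{"type":"number"}},"required":["deltas"]}

```bash
mkdir -p pics; cat > h.py <<'E'
import numpy as np, cv2
from scipy.spatial.transform import Rotation as R
from bench import telemetry, eyes, arm
def px2w(im,u,v,z=None):
    K=np.array([[im['fx'],0,im['cx']],[0,im['fy'],im['cy']],[0,0,1]])
    p=cv2.undistortPoints(np.array([[[u,v]]],float),K,np.array(im['dist_coeffs'],float))[0,0]
    d=np.array([p[0],-p[1],-1.0]); Rm=R.from_quat(im['orientation']).as_matrix(); o=np.array(im['origin'])
    if z is not None:
        w=Rm@d; return o+w*(z-o[2])/w[2]
    r=im['range_z'][int(round(v)),int(round(u))]
    return o+Rm@(d*r)
E
python3 - <<'E'
from h import *
s=telemetry.read_state(); print(s)
for n in ['top','side']:
    im=eyes.get_image(n); cv2.imwrite(f'pics/{n}0.png',im['pixels']); print(n,im['origin'],im['orientation'],im['fx'])
    for t in ['vacuum_base','plunger_top','pin_top','lever_tab','lever_pivot','slab_jar','green_jar','weights','boat','dropper']:
        try: print(t,[(np.round(b['point'],1),round(b['p'],2)) for b in eyes.boxes_of(im,t)[:2]])
        except Exception as e: print(t,e)
E
```

```text
{'clock': 0.0, 'joints': array([ 1.46460718e+00,  3.85588080e-01,  6.63442683e-03, -4.95620971e-04,
       -1.19399602e+00, -2.58609634e-01]), 'joint_vel': array([-0.00027488, -0.00013854, -0.00096637,  0.0004631 , -0.0004585 ,
        0.00020839]), 'joint_efforts': array([-2.22110175e-04, -3.92297137e+01,  1.88398325e+01,  4.18625593e+00,
       -4.66775353e-03,  1.25458364e-06]), 'position': array([222.74572204, 583.34218456, 230.20641856]), 'ee_rot': array([ 9.83394114e-01, -1.81479485e-01, -1.47684627e-04,  1.09108651e-03]), 'contact_force': array([-0.51678801, -0.48901321, -0.55828303]), 'wrist_torque': array([0.02549613, 0.02638661, 0.00761835]), 'gripper_width': 85.39841786425815}
top [ 233.8536476    21.01886753 1592.19165226] [ 0.0754162  -0.07169097 -0.69010191  0.71619282] 434.65711507743697
vacuum_base [(array([564.4,  90.9,  27.2]), 0.7)]
plunger_top [(array([ 5.395e+02, -1.000e-01,  9.650e+01]), 0.56)]
pin_top []
lever_tab [(array([499.5, 142.1,  42.9]), 0.52), (array([ 469.2, -361.1,   31.1]), 0.2)]
lever_pivot [(array([560.4,  90.7,  29.6]), 0.62)]
slab_jar [(array([6
[... 206 characters left out ...]
9.9]), 0.41)]
side [  43.92981722 -869.74763785  903.40445504] [ 0.42282785 -0.10497546 -0.23068397  0.87004693] 427.24791738516507
vacuum_base [(array([553.6,  49.7,  24.4]), 0.9)]
plunger_top [(array([534.6,  -1.5,  96.3]), 0.47), (array([476.7, 128.1,  47.2]), 0.41)]
pin_top [(array([ 465.9, -370.4,   29.5]), 0.49)]
lever_tab [(array([477.4, 129.6,  42.4]), 0.5)]
lever_pivot [(array([547.9,  49.8,  28.3]), 0.65), (array([478. , 128.5,  43.5]), 0.63)]
slab_jar [(array([644.1, 186.7,  74.9]), 0.55)]
green_jar [(array([ 467.6, -368.8,   32.9]), 0.69)]
weights []
boat [(array([436.1, 419.8,   2.5]), 0.91)]
dropper [(array([ 690. , -369.2,   49.1]), 0.88), (array([481. , 126.8,  39.5]), 0.44)]
```

```bash
python3 - <<'E'
import cv2
for n,(a,b,c,d) in {'top':(120,300,180,400),'side':(100,300,180,440)}.items():
    i=cv2.imread(f'pics/{n}0.png'); print(i.shape)
    j=i[a:b,c:d]; k=min(800/j.shape[1],600/j.shape[0]); cv2.imwrite(f'pics/{n}0c.png',cv2.resize(j,None,fx=k,fy=k,interpolation=cv2.INTER_CUBIC)); print(k)
E
```

```text
(384, 512, 3)
3.3333333333333335
(384, 512, 3)
3.0
```

View pics/top0.png

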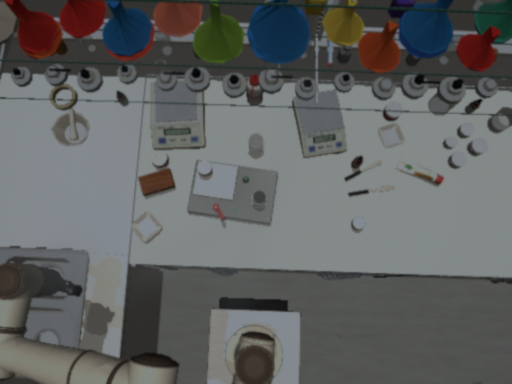

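View pics/side0.png

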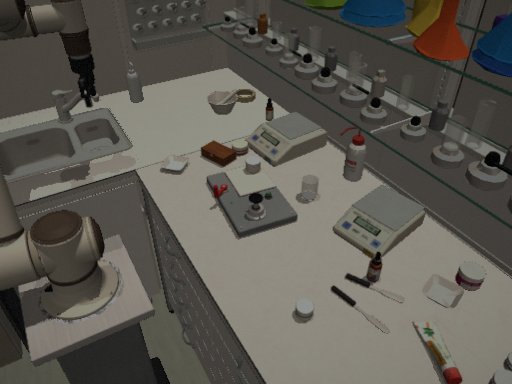

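View crops.

```bash
python3 - <<'E'
import cv2
i=cv2.imread('pics/top0.png')[150:235,180:290]; cv2.imwrite('pics/t1.png',cv2.resize(i,None,fx=7,fy=7,interpolation=cv2.INTER_CUBIC))
i=cv2.imread('pics/side0.png')[145:240,195:310]; cv2.imwrite('pics/s1.png',cv2.resize(i,None,fx=6,fy=6,interpolation=cv2.INTER_CUBIC))
E
```

```text
(no output)
```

View pics/t1.png

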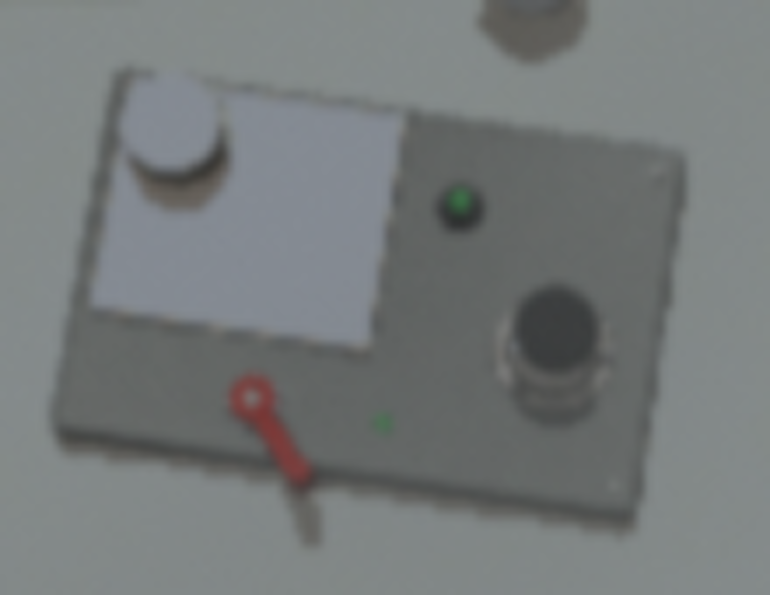

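View pics/s1.png

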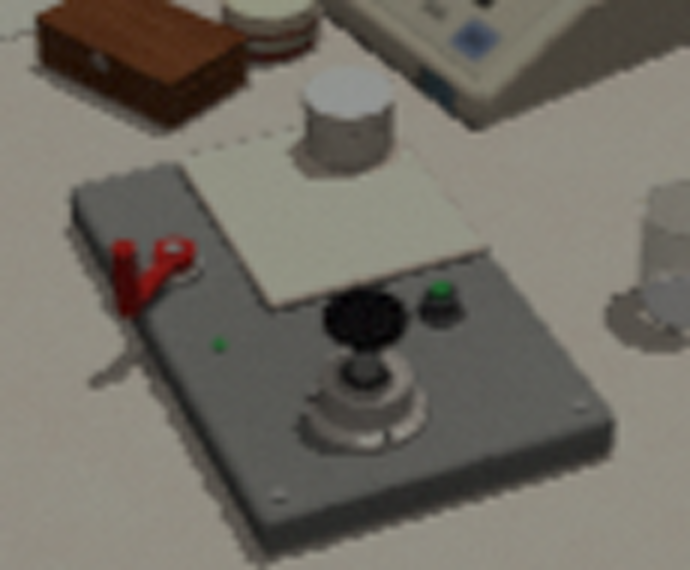

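```bash
python3 - <<'E'
from h import *
im=eyes.get_image('top'); im2=eyes.get_image('side')
T=lambda a,b,z: print('T',np.round(px2w(im,180+a/7,150+b/7,z),1))
S=lambda a,b,z: print('S',np.round(px2w(im2,195+a/6,145+b/6,z),1))
print('corners');[T(a,b,28) for a,b in [(118,70),(683,150),(632,513),(58,425)]]; [S(a,b,28) for a,b in [(612,425),(262,530),(75,190)]]
print('dot');T(383,422,28);S(219,344,28)
print('pivot');[T(250,397,z) for z in(36,42)];[S(174,250,z) for z in (36,42)]
print('tab top');T(297,478,81);S(124,245,81)
print('plunger');T(557,328,96);S(365,318,96)
print('pin');T(460,200,43);S(441,288,43)
E
```

```text
corners
T [686.1 237.3  28. ]
T [653.  -65.5  28. ]
T [457.7 -43.7  28. ]
T [492.8 256.6  28. ]
S [649.7 -72.3  28. ]
S [456.7 -50.5  28. ]
S [497.4 254.5  28. ]
dot
T [500.7  87.3  28. ]
S [504.9  87.8  28. ]
pivot
T [510.  156.6  36. ]
T [508.9 156.1  42. ]
S [517.  164.7  36. ]
S [513.7 157.5  42. ]
tab top
T [461.6 126.9  81. ]
S [471.5 128.3  81. ]
plunger
T [540.1  -0.7  96. ]
S [541.7  -5.2  96. ]
pin
T [617.6  51.5  43. ]
S [622.9  53.1  43. ]
```

move_arm(
  deltas="3.9 3.7 0 0 0 0;3.9 3.7 0 0 0 0;3.9 3.7 0 0 0 0;3.9 3.7 0 0 0 0;3.9 3.7 0 0 0 0;3.9 3.7 0 0 0 0;3.9 3.7 0 0 0 0;3.9 3.7 0 0 0 0;3.9 3.7 0 0 0 0;0 0 4 0 0 0;0 0 4 0 0 0;0 0 0 0 0 0",
  grip=0,
)

```text
clock: 2.7
position: [430.5, 146.1, 149.2]
ee_rot: [0.983, -0.182, -0.002, 0.002]
contact_force: [0.4, -0.7, 0.2]
gripper_width: 0.0
```

```bash
python3 - <<'E'
from h import *
s=telemetry.read_state(); print(s['position'],R.from_quat(s['ee_rot']).as_matrix().round(3))
im=eyes.get_image('side'); i=im['pixels'][100:240,170:310]; cv2.imwrite('pics/s2.png',cv2.resize(i,None,fx=4.2,fy=4.2,interpolation=cv2.INTER_CUBIC))
E
```

```text
[430.45061133 146.08772165 149.22720618] [[ 0.934 -0.358 -0.005]
 [-0.358 -0.934 -0.004]
 [-0.004  0.006 -1.   ]]
```

View pics/s2.png

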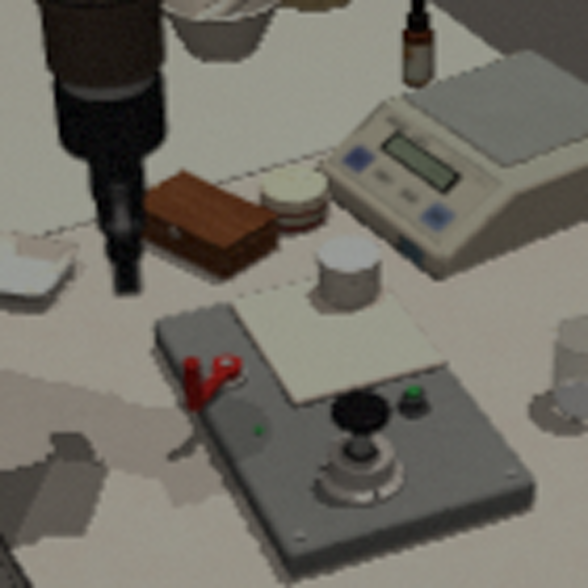

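```bash
python3 - <<'E'
from h import *
im=eyes.get_image('side'); print(px2w(im,170+127/4.2,100+290/4.2,149))
print(px2w(im,170+192/4.2,100+360/4.2,81), px2w(im,170+195/4.2,100+405/4.2,36))
E
```

```text
[432.25496958 146.55492052 149.        ]
[471.88888425 128.78814115  81.        ] [472.23464733 130.46901993  36.        ]
```

move_arm(
  deltas="0 0 4.5 0 0 0;0 0 4.9 0 0 0;0.5 0 0 0 0 0;1 0 0 0 0 0;1 0 0 0 0 0;0.7 0.1 0 0 0 0;0.7 0.1 0 0 0 0;0.7 0.1 0 0 0 0;0.7 0.1 0 0 0 0;0.5 0.1 0 0 0 0;0 0 0 0 0 0",
)

```text
clock: 4.18
position: [485.1, 122.2, 57.3]
ee_rot: [0.983, -0.181, 0.0, -0.0]
contact_force: [-0.1, -0.1, 0.6]
gripper_width: 0.2
```

```bash
cat >> h.py <<'E'
def shot(n,name,a,b,c,d,k):
    im=eyes.get_image(n); cv2.imwrite('pics/'+name,cv2.resize(im['pixels'][a:b,c:d],None,fx=k,fy=k,interpolation=cv2.INTER_CUBIC)); return im
E
python3 - <<'E'
from h import *
shot('side','s3.png',120,240,180,300,5)
shot('top','t3.png',150,235,180,290,7)
print(telemetry.read_state()['contact_force'],telemetry.read_state()['position'])
E
```

```text
[-0.2386601  -0.05932337 -0.94994702] [484.44237385 122.01531912  57.21214597]
```

View pics/s3.png

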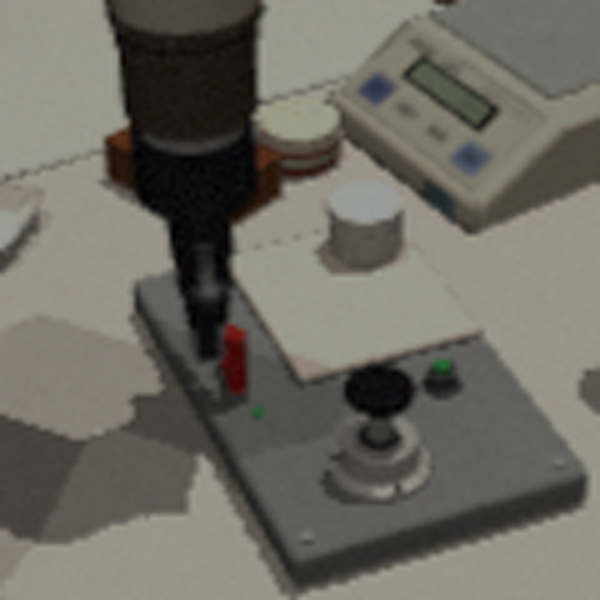

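View pics/t3.png

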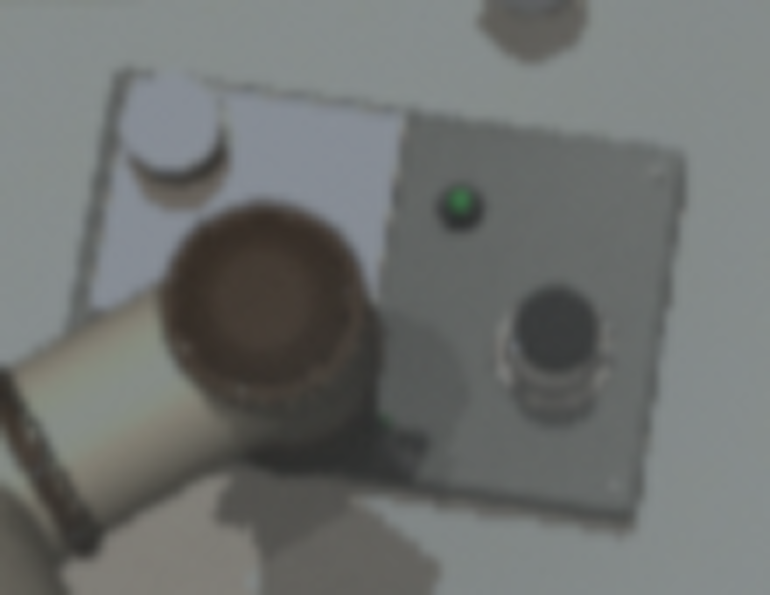

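move_arm(
  deltas="0.3 0.1 0 0 0 0;0.3 0.1 0 0 0 0;0.3 0 0 0 0 0;0.2 0 0 0 0 0;0 0 0 0 0 0",
)

```text
clock: 4.9
position: [490.4, 117.3, 56.9]
ee_rot: [0.983, -0.182, -0.003, 0.0]
contact_force: [-14.1, 11.9, 7.2]
gripper_width: -0.1
```

```bash
python3 - <<'E'
from h import *
im=shot('side','s4.png',120,240,180,300,5)
print(telemetry.read_state()['contact_force'],telemetry.read_state()['position'])
m=im['pixels'][150:210,200:250].astype(int)
v,u=np.where((m[...,2]>90)&(m[...,1]<50)); print(u.min()+200,u.max()+200,v.min()+150,v.max()+150)
top=v.min()+150; uc=u[v<v.min()+4].mean()+200
print(px2w(im,uc,top+1,81))
E
```

```text
[-14.07106345  12.8269692    7.45027508] [490.34472673 117.31192216  56.93743917]
227 230 185 187
[506.15688949 107.03786331  81.        ]
```

View pics/s4.png

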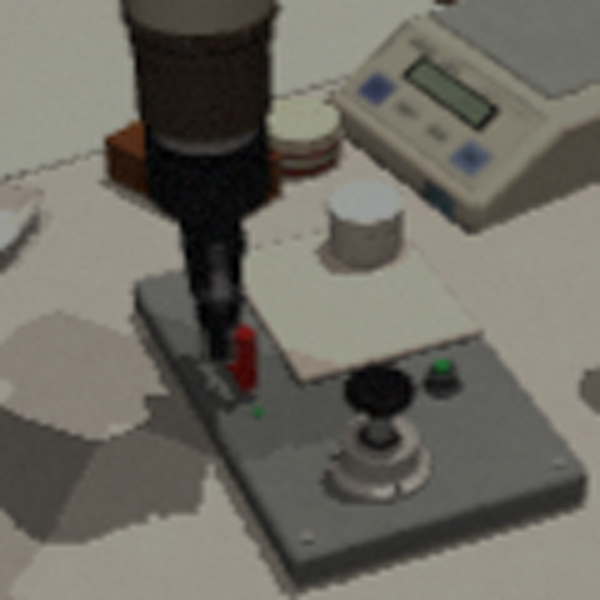

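move_arm(
  deltas="-1 0 0 0 0 0;-1.5 0 0 0 0 0;0 0 -5 0 0 0;0 0 -4 0 0 0;2.8 2.3 0 0 0 0;2.8 2.3 0 0 0 0;2.8 2.3 0 0 0 0;2.8 2.3 0 0 0 0;0 0 0 0 0 0;0 0 0 0 0 0",
)

```text
clock: 6.2
position: [541.7, -0.6, 147.0]
ee_rot: [0.983, -0.182, -0.0, 0.0]
contact_force: [-0.5, 0.7, -0.9]
gripper_width: -0.0
```

```bash
python3 - <<'E'
from h import *
im=shot('side','s5.png',120,240,180,300,5)
shot('top','t5.png',150,235,180,290,7)
print(telemetry.read_state()['contact_force'],telemetry.read_state()['position'])
E
```

```text
[-0.52151729 -0.07701303 -0.57402505] [5.41849427e+02 2.52421981e-02 1.47302531e+02]
```

View pics/s5.png

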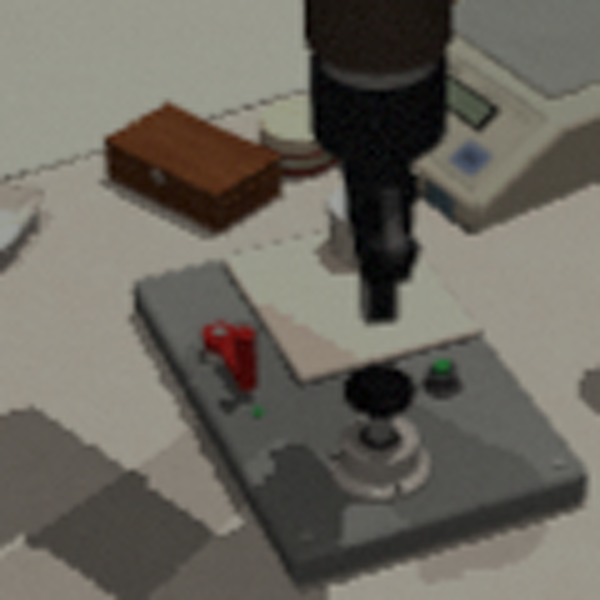

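View pics/t5.png

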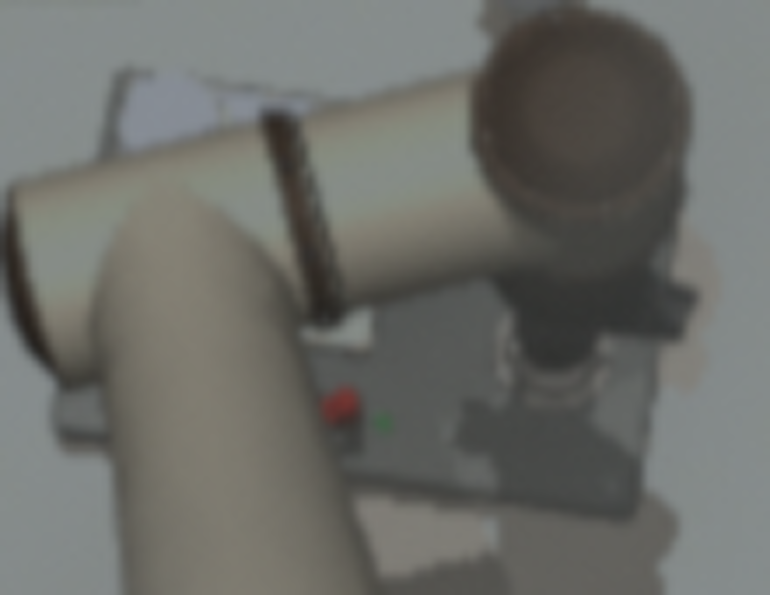

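move_arm(
  deltas="0 0 4.5 0 0 0;0 0 1.3 0 0 0;0 0 1.2 0 0 0;0 0 1.1 0 0 0;0 0 0.2 0 0 0;0 0 0 0 0 0",
)

```text
clock: 7.05
position: [541.5, 0.3, 68.0]
ee_rot: [0.984, -0.18, -0.001, 0.0]
contact_force: [-8.7, 3.2, 21.7]
gripper_width: -0.0
```

move_arm(
  deltas="0 0 -1.8 0 0 0;0 0 -1.8 0 0 0;0 0 0 0 0 0;0 0 0 0 0 0;0 0 1.2 0 0 0;0 0 1.2 0 0 0;0 0 1.3 0 0 0;0 0 0 0 0 0;0 0 0 0 0 0",
)

```text
clock: 8.18
position: [543.2, -0.4, 67.8]
ee_rot: [0.984, -0.18, 0.001, 0.0]
contact_force: [-10.5, 2.8, 32.4]
gripper_width: 0.5
```

```bash
python3 - <<'E'
from h import *
im=shot('side','s6.png',120,240,180,300,5)
E
```

```text
(no output)
```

View pics/s6.png

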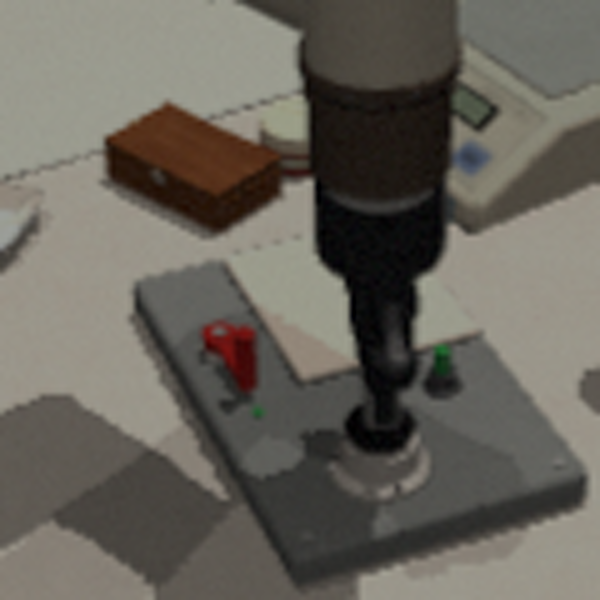

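move_arm(
  deltas="0 0 -1.9 0 0 0;0 0 -1.9 0 0 0;0 0 0 0 0 0;0 0 0 0 0 0;0 0 1.2 0 0 0;0 0 1.2 0 0 0;0 0 1.3 0 0 0;0 0 0 0 0 0;0 0 0 0 0 0",
)

```text
clock: 9.35
position: [542.9, -0.6, 67.9]
ee_rot: [0.984, -0.18, 0.001, 0.001]
contact_force: [-9.9, 2.4, 29.0]
gripper_width: -0.0
```

move_arm(
  deltas="0 0 -1.8 0 0 0;0 0 -1.8 0 0 0;0 0 0 0 0 0;0 0 0 0 0 0;0 0 1.2 0 0 0;0 0 1.2 0 0 0;0 0 1.2 0 0 0;0 0 0.1 0 0 0;0 0 0 0 0 0",
)

```text
clock: 10.48
position: [542.9, -0.6, 67.8]
ee_rot: [0.984, -0.18, 0.001, 0.001]
contact_force: [-10.7, 3.1, 34.3]
gripper_width: 0.0
```

```bash
python3 - <<'E'
from h import *
im=shot('side','s7.png',120,240,180,300,5)
E
```

```text
(no output)
```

View pics/s7.png

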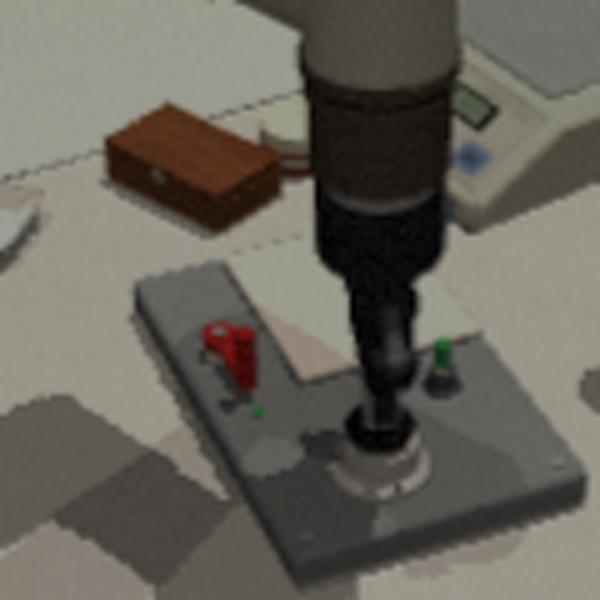

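move_arm(
  deltas="0 0 -2 0 0 0;0 0 -2 0 0 0;0 0 0 0 0 0;0 0 0 0 0 0;0 0 0 0 0 0;0 0 0 0 0 0",
)

```text
clock: 11.28
position: [542.1, -0.7, 102.4]
ee_rot: [0.983, -0.181, -0.001, 0.0]
contact_force: [0.1, 0.9, -0.2]
gripper_width: -0.3
```

```bash
python3 - <<'E'
from h import *
im=shot('side','s8.png',175,215,250,290,15)
E
```

```text
(no output)
```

View pics/s8.png

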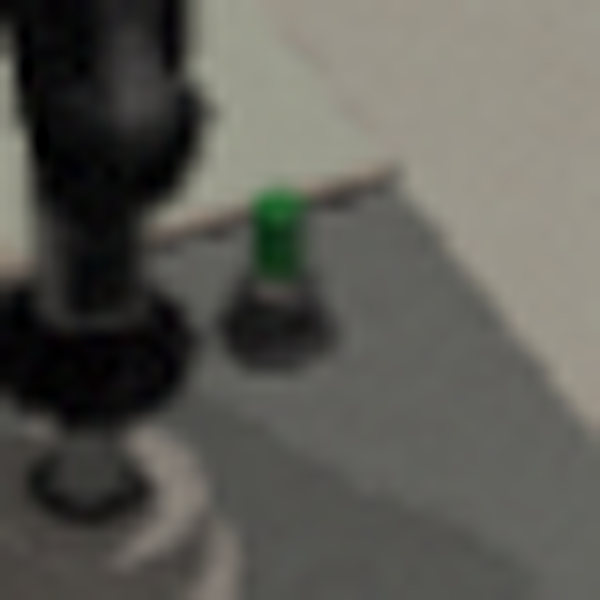

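move_arm(
  deltas="0 0 1.3 0 0 0;0 0 1.3 0 0 0;0 0 1.2 0 0 0;0 0 0.1 0 0 0;0 0 0 0 0 0;0 0 0 0 0 0;0 0 -2 0 0 0;0 0 -2 0 0 0;0 0 0 0 0 0;0 0 0 0 0 0;0 0 0 0 0 0",
)

```text
clock: 12.7
position: [541.7, -0.8, 103.1]
ee_rot: [0.983, -0.182, -0.001, 0.0]
contact_force: [-0.1, 0.2, -0.3]
gripper_width: -0.2
```

```bash
python3 - <<'E'
from h import *
im=shot('side','s9.png',175,215,250,290,15)
E
```

```text
(no output)
```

View pics/s9.png

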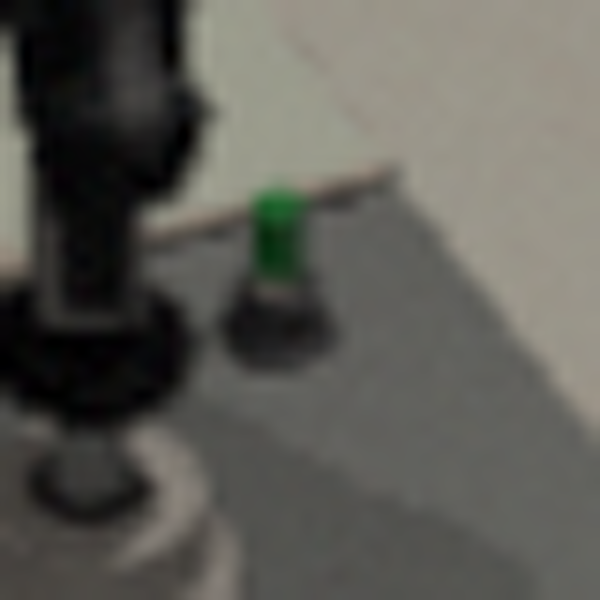

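move_arm(
  deltas="0 0 1.3 0 0 0;0 0 1.3 0 0 0;0 0 1.2 0 0 0;0 0 0.1 0 0 0;0 0 0 0 0 0;0 0 0 0 0 0",
)

```text
clock: 13.5
position: [543.6, -0.4, 68.0]
ee_rot: [0.984, -0.181, 0.001, -0.0]
contact_force: [-5.3, 1.3, 19.0]
gripper_width: 0.0
```

move_arm(
  deltas="0 0 -2 0 0 0;0 0 -2 0 0 0;0 0 -4 0 0 0;0 0 -5 0 0 0;-5 0 0 0 0 0;-5 0 0 0 0 0;-5 0 0 0 0 0;0 0 0 0 0 0;0 0 0 0 0 0",
)

```text
clock: 14.62
position: [402.7, 53.2, 195.1]
ee_rot: [0.983, -0.181, 0.0, -0.0]
contact_force: [-0.0, -0.8, 0.2]
gripper_width: -0.3
```

```bash
python3 - <<'E'
from h import *
im=shot('side','s10.png',145,240,195,310,6)
cv2.imwrite('pics/s10p.png',cv2.resize(im['pixels'][175:215,250:290],None,fx=15,fy=15,interpolation=cv2.INTER_NEAREST))
t=shot('top','t10.png',150,235,180,290,7)
print(telemetry.read_state()['position'])
K=np.array([[im['fx'],0,im['cx']],[0,im['fy'],im['cy']],[0,0,1]])
def proj(im,P):
    q=R.from_quat(im['orientation']).as_matrix().T@(np.array(P)-im['origin']); q=q*[1,-1,-1]
    return cv2.projectPoints(q[None],np.zeros(3),np.zeros(3),K,np.array(im['dist_coeffs'],float))[0].ravel()
for z in (40,41,47,61,63): print(z,proj(im,[620,52,z]))
print([b for b in eyes.boxes_of(im,'pin_top')[:2]])
g=im['pixels'][180:205,258:280].astype(int); m=(g[...,1]>g[...,2]+25)&(g[...,1]>g[...,0]+25)
v,u=np.where(m); print('green rows',v.min()+180,v.max()+180,u.min()+258,u.max()+258)
for n in ['slab_jar','lever_tab','plunger_top','green_jar','dropper']: print(n,[(np.round(b['point'],1),round(b['p'],2)) for b in eyes.boxes_of(im,n)[:1]])
E
```

```text
[403.13963995  52.94067114 194.99320076]
40 [267.91920577 194.18924541]
41 [267.92378476 193.94795499]
47 [267.951339   192.49566461]
61 [268.01617205 189.07639162]
63 [268.02549615 188.58439401]
[]
green rows 188 192 267 269
slab_jar [(array([643.4, 182.7,  68.7]), 0.61)]
lever_tab [(array([ 463.8, -369.4,   30.8]), 0.59)]
plunger_top [(array([537.1,  -4.2,  94.9]), 0.7)]
green_jar [(array([ 467.3, -371.1,   32.7]), 0.72)]
dropper [(array([ 690.5, -366.6,   46.1]), 0.63)]
```

View pics/s10.png

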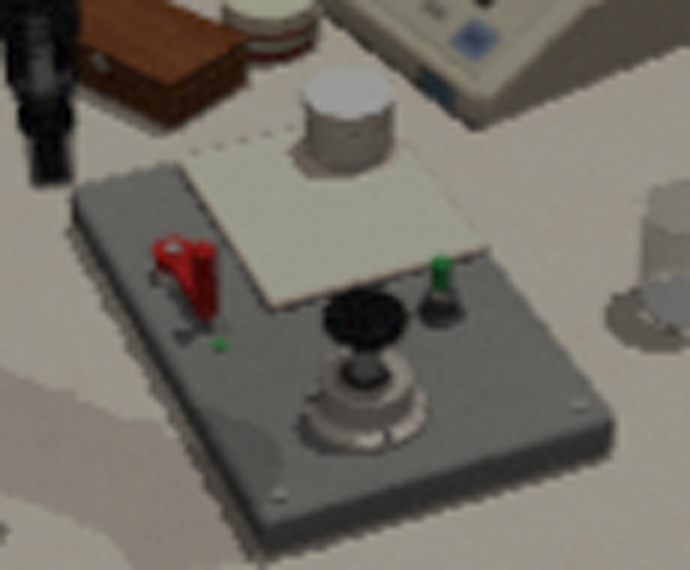

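View pics/s10p.png

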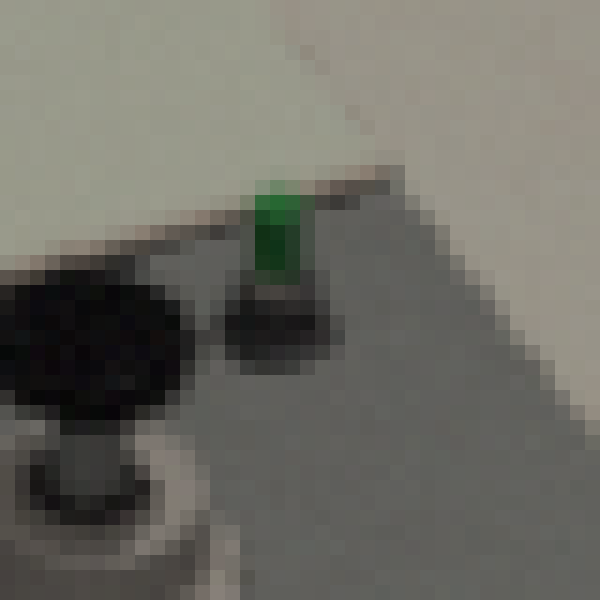

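View pics/t10.png

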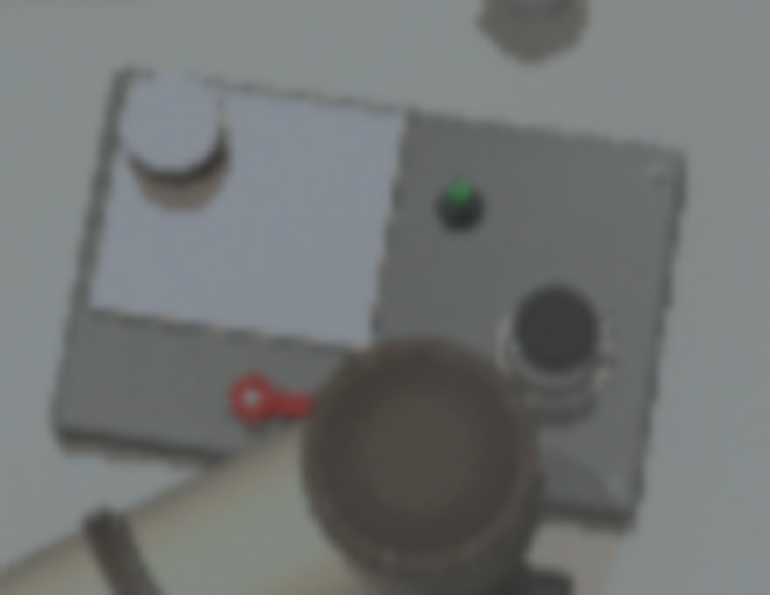

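```bash
python3 - <<'E'
from h import *
s=telemetry.read_state(); print(s['clock'],s['contact_force']); arm.job_done()
E
```

```text
15.025 [-0.78363218  0.74266555  0.11481067]
the job is handed in; nothing more can be done
```

I pushed the lever to its closed stop with the shut fingertips, then gave the plunger six strokes. I then backed the arm clear and handed in at 15.0 s, with no verdict reported.

- **Lever:** the wrist force rose to about 18 N sideways at the stop. The tab measured within about 0.05 rad of closed, with the arm pointing at the green dot.
- **Plunger:** five of the six strokes were read at the bottom, with the fingertip at 68 mm and 19–34 N. The last picture shows the cap back up, at about 95 mm.
- **Pin:** after four strokes a pale line, which I take for the white foot, showed under the green. Two more strokes changed nothing visible. The pin top lies where a fully risen pin should, but the camera resolves only about 4 mm per pixel there.
- **Loose things and arm:** the slab jar looked unmoved in the last pictures. The green jar and dropper were found within about 4 mm of where they started. The weights and boat were not measured again, but the arm worked well clear of them. It ended about 195 mm up, with no contact force.
- **Disagreement:** the network never found the pin, and in the last picture it took the green jar for the lever tab. I relied on the pictures and the calibration for those two instead.

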